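# Load carburettor valve balls for washing with a scoop

### The job

First nest the small pot with the upright ear inside the larger wide pot, so that it stands level on its floor. Then scoop all five brass balls out of the parts tray with the hand scoop, never touching a ball with the fingers, and tip them into the nested small pot. Finish by setting the scoop flat on its rubber mat again, and leave the white cup, the jar, the screwdriver and the wrench where they are.

Things in the scene. Friction and masses are not known exactly. Their poses are not given: they have to be found in the camera images.
- tray: Fixed aluminium parts tray, an open trough along its x; origin on the bench, z up. Floor top z 3 mm, flat from x -70 to 135 mm. Inside half width (y) 46 mm up to x 0, widening to 56 mm at x 50 and on. At its near (-x) end a 60 degree slope climbs from x -70, z 3 to x -91, z 39 mm, to the near wall, 46 mm high. Side walls 38, far (+x) wall 32 mm high. The balls start at x -70 to 10.
- ball0: One of five alike solid brass valve balls, 20 mm across, 34 g, loose in the tray at the start. Origin at its centre.
- ball1: One of five alike solid brass valve balls, 20 mm across, 34 g, loose in the tray at the start. Origin at its centre.
- ball2: One of five alike solid brass valve balls, 20 mm across, 34 g, loose in the tray at the start. Origin at its centre.
- ball3: One of five alike solid brass valve balls, 20 mm across, 34 g, loose in the tray at the start. Origin at its centre.
- ball4: One of five alike solid brass valve balls, 20 mm across, 34 g, loose in the tray at the start. Origin at its centre.
- scoop: Loose hand scoop, 120 g, flat on the mat: steel pan open to its -x (mouth), black handle raked back from its rear wall. Origin on the underside, z up. Pan x -46 (lip) to 42 mm, 84 mm wide (y), floor 2 mm thick, sides rise from the lip to 23 mm, rear 34 mm. Handle bar 16 mm wide in y, 22 mm thick, centre line from x 45, z 22 to x 75, z 104 mm (20 degrees towards +x).
- scoop_lip (a point): Middle of the scoop's front edge, on its underside (scoop x -46, z 0 mm).
- scoop_grip (a point): Point on the handle's centre line to grip, 16 mm wide along the scoop's y (scoop x 66, z 78 mm).
- mat: Fixed black rubber mat, 150 mm (x) by 120 mm (y), 3 mm thick, on which the scoop stands at the start. Origin on the bench below its centre.
- pot: The larger, wide steel pot, loose, about 0.75 kg: round, open, tapered; 56 mm tall, outer radius 58 mm at the foot and 68 mm at the rim, wall 4 mm, floor 5 mm thick. Origin at the centre of the underside, z up.
- liner: The small steel pot with the ear, loose, 150 g: same tapered shape, 72 mm tall, outer radius 46 mm at the foot, 56 mm at the rim, wall 3 mm, floor 4 mm. Its one upright ear (12 mm wide in y, 18 mm thick in x) is at x -66 mm, z 60 to 104 mm. Origin at the centre of the underside, z up. Nested, its underside is 5 mm above the pot's and its rim 21 mm above the pot's rim.
- liner_ear (a point): Point in the ear to grip, 12 mm wide along the small pot's y (x -67, z 94 mm).
- cup: White drinking cup, 72 mm across, 85 mm tall, loose; leave it. Origin under its centre.
- jar: Glass jar, 60 mm across, 75 mm tall, loose; leave it. Origin under its centre.
- screwdriver: Screwdriver lying on the bench, loose, along its own x; leave it.
- wrench: Wrench lying on the bench, loose, along its own x; leave it.
There are look-alikes about, which are no part of the job. Leave any red look-alike of the mat alone. Leave any red look-alike of the scoop alone.

How it is judged:
On the way, in this order (a step that is already met when the one before it is completed fails the run):
1. the small pot stands nested in the larger pot, let go (horizontal distance between liner and pot below 0.012 m and z of liner in the frame of pot below 0.009 m and angle between each of liner, pot's own z axis and vertical below 0.1 rad and contact force between the fingers and liner below 0.1 N), for 0.2 s.
2. all five balls are in the nested small pot (horizontal distance between liner and pot below 0.012 m and z of liner in the frame of pot below 0.009 m and angle between each of liner, pot's own z axis and vertical below 0.1 rad and horizontal distance between each of ball0, ball1, ball2, ball3, ball4 and liner below 0.052 m and z of ball0 in the frame of liner between -0.005 and 0.062 m and z of ball1 in the frame of liner between -0.005 and 0.062 m and z of ball2 in the frame of liner between -0.005 and 0.062 m and z of ball3 in the frame of liner between -0.005 and 0.062 m and z of ball4 in the frame of liner between -0.005 and 0.062 m), for 0.2 s.
At the end, for the whole second after the job is handed in: Small pot upright (0.1 rad) on the large pot's floor, centres within 12 mm; all five balls inside it; scoop flat (0.12 rad) on the mat, its origin within 60 mm along and 50 mm across of the mat's centre; all at rest (all of step 2 and x of scoop in the frame of mat between -0.06 and 0.06 m and y of scoop in the frame of mat between -0.05 and 0.05 m and height (world z) of scoop below 0.01 m and angle between scoop's own z axis and vertical below 0.12 rad and linear speed of each of scoop, liner, pot, ball0, ball1, ball2, ball3, ball4 below 0.02 m/s); the robot touches nothing.
It fails at once if a ball is touched by the fingers (contact force between the fingers and ball0 above 0.3 N or contact force between the fingers and ball1 above 0.3 N or contact force between the fingers and ball2 above 0.3 N or contact force between the fingers and ball3 above 0.3 N or contact force between the fingers and ball4 above 0.3 N).
It fails at once if the cup, jar, screwdriver or wrench is moved by more than 30 mm (distance of any of cup, jar, screwdriver, wrench from where it was at the start of the episode above 0.03 m).
It also fails if it takes over 72 s, if anything falls off the work surface, if the arm or the gripper's body presses on something with over 40 N, if the wrist force passes 120 N, or if a joint passes its speed limit or range.

### The arm

A 6-joint arm with a two-finger parallel gripper is mounted at the origin on the work surface. World frame = base frame: x ahead of the robot, y to its left, z up, the work surface at z = 0. Lengths are in m, angles in rad, forces in N, time in s.
With the tool pointing down it reaches from about 0.3 to 0.775 m from the base axis. Payload 14.6 kg.
Tool frame: the origin (TCP) lies at the very end of the fingers, on their centre line; the grasp point (between the pads) lies 19 mm behind it; z points along the fingers, y is the line along which they close (so a half turn about z gives the same grasp; the last joint's range is limited). The gripper opens to 94 mm and grips with 3 to 60 N. Pads are 16 mm wide; open, the fingers measure 119 mm over their backs; the gripper's body (75 mm by 177 mm) begins 78 mm behind the grasp point.
Start: joints at [1.087, 0.3, 1.521, -0, 1.321, -0.067], TCP at [0.223, 0.503, 0.205] pointing down, gripper open.
Joint ranges: [-3.03, 3.03], [-0.79, 2.21], [0.23, 2.52], [-1.04, 4.18], [0, 3.07], [-2.55, 2.55]. Speed limits (rad/s): [2.22, 2.22, 2.57, 3.14, 3.14, 3.14].

### API

Orientations are given as [roll, pitch, yaw] about the fixed x, y, z axes, in that order (R = Rz(yaw) Ry(pitch) Rx(roll)).
In Python, from station import ctrl gives the robot as it stands.
- The arm moves only by the tool move_arm, never from a script. Its argument "increments" is a list of rows, each a list of 7 numbers: the opening, from 0 (shut) to 1 (fully open), then the shift along the tool's x, y, z in units of 50 mm (1.0 is 50 mm), then the turn, a rotation vector about the tool's x, y, z in rad. In form: [[claw, tx, ty, tz, rx, ry, rz], ...]. A call has 1 to 20 rows; each row shifts and turns the commanded pose from where the row before left it, along the tool's axes as they then stand; what a row does not reach is not made up. A row lasts 1/10 s, in which the tool goes at most 50 mm and 8.59 degrees, less where a joint would pass 70% of its speed; a pose out of reach is approached as far as the arm can. A call is refused whole if a number of a shift passes 1 or a number of a turn 0.15, either way. A call with a gripper value outside its range is refused whole. The fingers move at their own pace and stop on an object; "force" is the grip in N (left out, the last holds). Time passes only in rows, so rows that do not move let the fingers close. It gives the time, the measured TCP pose, the force, the opening and the grip force at its end, in the units of the state.
- ctrl.get_obs(): the state, without advancing time (a new reading comes with each control period).
- ctrl.camera(name): name is "side" or "top" or "wrist"; returns a dict with "color" (400x640x3 uint8, blue, green, red), "K" (3x3 intrinsics, pixels), "pose" (4x4, takes a point from camera to world coordinates); the wrist camera has in their place "tool_from_camera" (4x4, takes a point from camera to tool coordinates, whose origin is the TCP and whose axes are the flange's). Camera axes: x right, y down, z forward; pixel columns grow to the right and rows downward; lengths in m; the calibration is good to about 2 mm. A picture is of the moment at which its call begins: read the wrist's pose just before it. There is no depth.
- ctrl.hand_in(): hands the job in; it is judged then, once.
Trained networks look in a picture, given as the dict that the camera call returned (one of the last four; its "shot" number tells which), for a name from the list of things; names that differ only in an ending like _2 or _b are one class to them, and where a whole thing is asked for, a point or a joint stands for the part that bears it (a point fixed in the world has none). Each returns a list of dicts, best first, with "conf" (0 to 1); they miss things now and then, are a little off and sometimes report something else, mostly with a low value. They report only what shows in the picture. A call takes as long as a camera call. They do not tell look-alikes from the thing itself.
- ctrl.cut_out(name, picture): "mask" (400x640 bool, what is visible of it) and "centre" ([row, column] in pixels, amid what is visible of it).
The state is a dict: "time_s": time; "qpos": joint angles; "joint_vel": joint speeds; "tau": joint torques, N m; "ee_pos": TCP position; "eef_rot": TCP orientation; "force": force on the tool from outside, world axes, zero at the start; "moment": the same for the moment, N m; "grip_width": finger opening in m; "grip_force": force on a finger pad.
Only numpy, scipy, OpenCV 4.12 (cv2) and the standard library are available. Lean on these libraries where they do the work, as an engineer would, in place of code of your own. Each camera call takes 0.05 s, during which the arm holds its last target. There are 200 camera calls.

## Working session

There is one attempt and no reset: what is moved stays moved. The work goes in short steps, Python scripts to look and compute and a tool call to move; the robot and the scene stay as the last step left them, time stands still between calls to the robot, and variables do not carry over. Pictures are saved under pics/ and viewed, at most 10 in all, crops included, and the job is handed in when it is done.

Besides the shell and the picture viewer there is one more tool, called after "Emit:" as name(argument=value, ...) on one line, values as JSON. move_arm: Moves the arm, as the interface text tells. Its arguments: {"type":"object","properties":{"increments":{"type":"array","items":{"type":"array","items":{"type":"number"}}},"force":{"type":"number"}},"required":["increments"]}

```bash
ls; mkdir -p pics; cat > h.py <<'E'
import numpy as np, cv2
from scipy.spatial.transform import Rotation as R
from station import ctrl
def ray(pic,px,z):
    "intersect pixel (row,col) with plane z"
    T=pic['pose']; d=T[:3,:3]@np.linalg.inv(pic['K'])@[px[1],px[0],1.]
    o=T[:3,3]; return o+d*(z-o[2])/d[2]
def proj(pic,p):
    q=np.linalg.inv(pic['pose'])@np.r_[p,1]; u=pic['K']@q[:3]; return u[1]/u[2],u[0]/u[2]
def wrist():
    o=ctrl.get_obs(); p=ctrl.camera('wrist'); T=np.eye(4); T[:3,:3]=R.from_euler('xyz',o['eef_rot']).as_matrix(); T[:3,3]=o['ee_pos']
    p['pose']=T@p['tool_from_camera']; return p
E
python3 - <<'E'
from h import *
a=ctrl.camera('top'); b=ctrl.camera('side')
cv2.imwrite('pics/top.png',a['color']); cv2.imwrite('pics/side.png',b['color'])
o=ctrl.get_obs(); print(o['ee_pos'],o['eef_rot'],o['time_s'])
for nm,p in(('top',a),('side',b)):
  print(nm,p['pose'].round(3).tolist())
  for n,z in dict(tray=.03,ball0=.013,scoop=.02,scoop_grip=.08,mat=.003,pot=.056,liner=.072,liner_ear=.094,cup=.08,jar=.07,screwdriver=.01,wrench=.01).items():
    print(n,[(round(r['conf'],2),np.round(r['centre']).astype(int).tolist(),ray(p,r['centre'],z).round(3)[:2].tolist(),int(r['mask'].sum())) for r in ctrl.cut_out(n,p)])
E
```

```text
pics
[0.22255675 0.50271627 0.20496217] [-3.14059963e+00 -5.55203550e-05  2.72481625e+00] 0.1
top [[-0.028, -0.998, 0.06, 0.483], [-1.0, 0.028, 0.004, -0.083], [-0.006, -0.06, -0.998, 1.317], [0.0, 0.0, 0.0, 1.0]]
tray [(0.75, [190, 291], [0.596, 0.015], 2191), (0.48, [233, 247], [0.446, 0.173], 175)]
ball0 []
scoop [(0.95, [221, 406], [0.472, -0.391], 697), (0.66, [271, 419], [0.295, -0.431], 592)]
scoop_grip [(0.92, [274, 414], [0.293, -0.399], 627), (0.74, [218, 404], [0.482, -0.373], 706)]
mat [(0.89, [209, 403], [0.517, -0.388], 759), (0.61, [246, 463], [0.378, -0.597], 1330), (0.49, [238, 246], [0.428, 0.183], 221)]
pot [(0.93, [196, 360], [0.566, -0.229], 1156), (0.35, [218, 404], [0.482, -0.378], 680)]
liner [(0.7, [199, 230], [0.564, 0.221], 877), (0.43, [220, 407], [0.476, -0.383], 721), (0.23, [134, 288], [0.786, 0.016], 249)]
liner_ear [(0.91, [196, 229], [0.573, 0.22], 848)]
cup [(0.74, [233, 177], [0.454, 0.401], 447)]
jar [(0.68, [133, 289], [0.79, 0.013], 256)]
screwdriver [(0.81, [238, 245], [0.428, 0.186], 206), (0.49, [209, 405], [0.514, -0.394], 611)]
wrench [(0.7
[... 262 characters left out ...]
(0.82, [360, 324], [0.285, -0.432], 1795)]
scoop_grip [(0.91, [358, 322], [0.268, -0.443], 1874), (0.72, [301, 371], [0.448, -0.414], 1497)]
mat [(0.76, [382, 409], [0.405, -0.589], 2519), (0.6, [318, 379], [0.464, -0.434], 1041)]
pot [(0.69, [238, 350], [0.549, -0.231], 1910)]
liner []
liner_ear [(0.9, [149, 261], [0.548, 0.177], 1118), (0.67, [300, 370], [0.441, -0.415], 1510)]
cup [(0.58, [135, 199], [0.442, 0.376], 600), (0.53, [181, 234], [0.415, 0.129], 248), (0.26, [148, 259], [0.556, 0.2], 1127)]
jar [(0.58, [153, 352], [0.771, 0.001], 464)]
screwdriver [(0.84, [184, 232], [0.433, 0.186], 262), (0.46, [157, 348], [0.795, 0.042], 450)]
wrench [(0.74, [270, 297], [0.392, -0.195], 428)]
```

```bash
python3 - <<'E'
import cv2
a=cv2.imread('pics/top.png')[100:300,140:500]; cv2.imwrite('pics/top2.png',cv2.resize(a,(792,440),interpolation=cv2.INTER_CUBIC))
b=cv2.imread('pics/side.png')[100:400,150:480]; cv2.imwrite('pics/side2.png',cv2.resize(b,(660,600),interpolation=cv2.INTER_CUBIC))
E
```

```text
(no output)
```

View pics/top2.png

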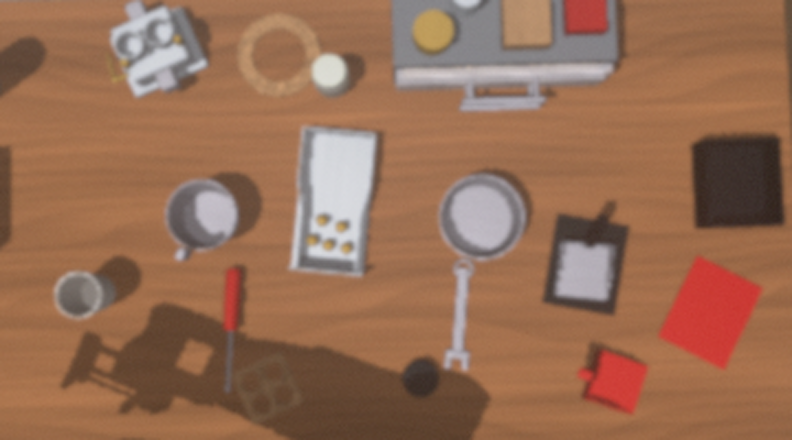

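View pics/side2.png

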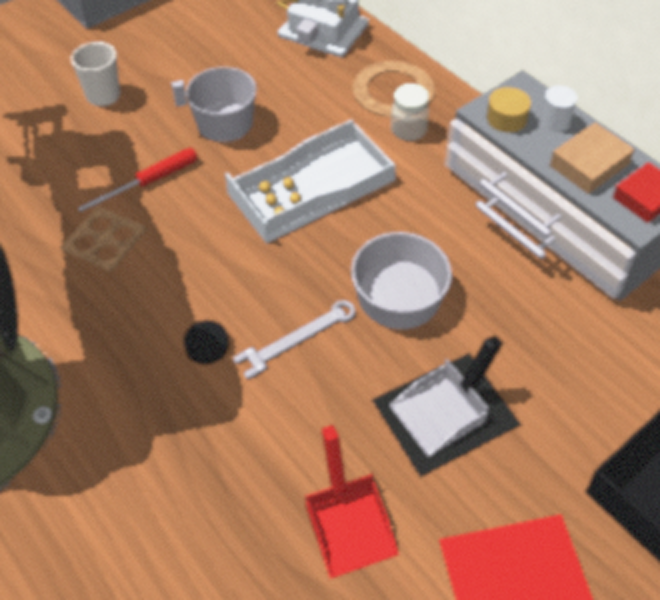

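Top view (full-picture pixels, row, col):
- **Small pot:** (198, 232), with its ear at about (215, 223).
- **Tray:** (190, 291), with five balls at its near end.
- **Wide pot:** (198, 360).
- **Scoop:** the steel one with the dark handle, on the black mat at (220, 406).

Candidates for each thing I need:
- **Scoop:** steel at (220, 406) or red at (272, 419). I take the steel one.
- **Mat:** black under the scoop at (220, 406), red at (242, 463), or the black box at (182, 475). I take the one under the scoop.
- **Small pot:** eared pot at (198, 232) or cup at (233, 177). I take the eared pot.

```bash
cat >> h.py <<'E'
def plan(pos,yaw,n=1,pitch=0.,T0=None):
    "n equal rows (in tool axes, 50 mm units) from the measured pose to a tool-down pose"
    o=ctrl.get_obs(); R0=R.from_euler('xyz',o['eef_rot']); p0=o['ee_pos']
    R1=R.from_euler('xyz',[np.pi,pitch,yaw]); w=(R0.inv()*R1).as_rotvec()/n
    t=(np.array(pos)-p0)/n
    for i in range(n):
        Ri=R0*R.from_rotvec(w*i); print((Ri.inv().apply(t)/.05).round(3).tolist(),w.round(3).tolist())
def down(yaw): return R.from_euler('xyz',[np.pi,0,yaw])
E
python3 - <<'E'
from h import *
a=ctrl.camera('top')
ear=ray(a,(215,223.2),.1); print('ear',ear)
m=max(ctrl.cut_out('liner',a),key=lambda r:r['conf'])['mask']
c,s,an=cv2.fitEllipse(max(cv2.findContours(m.astype('uint8'),0,2)[0],key=len)); print(c,s,ray(a,(c[1],c[0]),.072))
cv2.imwrite('pics/l.png',cv2.resize(a['color'][170:240,200:260],(600,700))[:600])
plan(np.r_[ear[:2]+[-.02,0],.25],2.72,6)
E
```

```text
ear [0.51048951 0.23827966 0.1       ]
(230.74136352539062, 197.5908966064453) (30.700044631958008, 34.65657424926758) [0.57032172 0.21889679 0.072     ]
[-1.173, -0.445, -0.149] [-0.0, 0.0, 0.001]
[-1.174, -0.444, -0.149] [-0.0, 0.0, 0.001]
[-1.174, -0.443, -0.149] [-0.0, 0.0, 0.001]
[-1.175, -0.442, -0.149] [-0.0, 0.0, 0.001]
[-1.175, -0.441, -0.149] [-0.0, 0.0, 0.001]
[-1.175, -0.44, -0.149] [-0.0, 0.0, 0.001]
```

View pics/l.png

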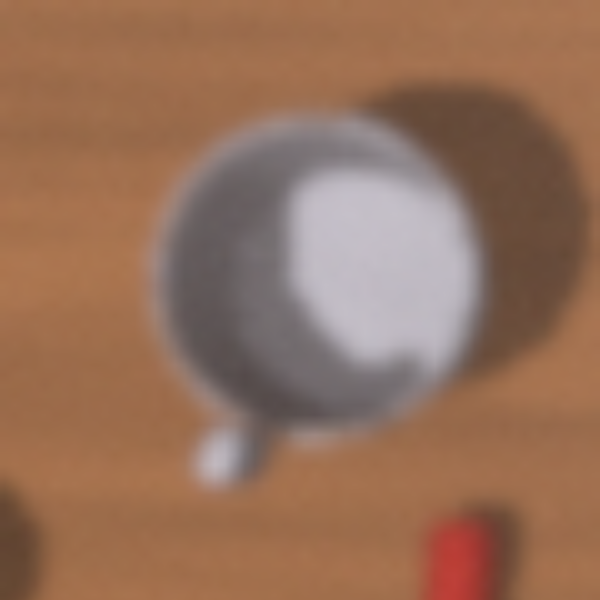

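Close crop: the eared pot's rim centre is at pixel (row 197.6, col 232.2) and the ear top is at about (216, 222). It is the only pot with an ear, so this is the small pot.

```bash
python3 - <<'E'
from h import *
a=ctrl.camera('top')
c=ray(a,(197.6,232.2),.072); e=ray(a,(216,222.3),.104); d=(e-c)[:2]
print(c,e,np.linalg.norm(d),np.arctan2(d[1],d[0]))
plan(np.r_[c[:2]+d*.75,.27],np.arctan2(d[1],d[0]),10)
E
```

```text
[0.57014673 0.21386627 0.072     ] [0.50713983 0.24028244 0.104     ] 0.06832045019825136 2.744595188190403
[-0.767, -0.249, -0.129] [0.0, -0.0, -0.002]
[-0.767, -0.251, -0.129] [0.0, -0.0, -0.002]
[-0.766, -0.252, -0.129] [0.0, -0.0, -0.002]
[-0.766, -0.254, -0.129] [0.0, -0.0, -0.002]
[-0.765, -0.255, -0.129] [0.0, -0.0, -0.002]
[-0.765, -0.257, -0.129] [0.0, -0.0, -0.002]
[-0.764, -0.258, -0.129] [0.0, -0.0, -0.002]
[-0.764, -0.26, -0.129] [0.0, -0.0, -0.002]
[-0.763, -0.261, -0.129] [0.0, -0.0, -0.002]
[-0.763, -0.263, -0.129] [0.0, -0.0, -0.002]
```

Emit:
move_arm(increments=[[0.5,-0.76,-0.26,-0.13,0,0,-0.002],[0.5,-0.76,-0.26,-0.13,0,0,-0.002],[0.5,-0.76,-0.26,-0.13,0,0,-0.002],[0.5,-0.76,-0.26,-0.13,0,0,-0.002],[0.5,-0.76,-0.26,-0.13,0,0,-0.002],[0.5,-0.76,-0.26,-0.13,0,0,-0.002],[0.5,-0.76,-0.26,-0.13,0,0,-0.002],[0.5,-0.76,-0.26,-0.13,0,0,-0.002],[0.5,-0.76,-0.26,-0.13,0,0,-0.002],[0.5,-0.76,-0.26,-0.13,0,0,-0.002],[0.5,0,0,0,0,0,0],[0.5,0,0,0,0,0,0]])

```text
time_s: 2.65
ee_pos: [0.5201, 0.2325, 0.2701]
eef_rot: [-3.141, -0.0, 2.743]
force: [-0.0, -0.3, 1.0]
grip_width: 0.047
grip_force: 0.0
```

```bash
python3 - <<'E'
from h import *
w=wrist(); o=ctrl.get_obs(); print(o['ee_pos'],o['eef_rot'],o['qpos'].round(2) if hasattr(o['qpos'],'round') else o['qpos'],w['tool_from_camera'].round(3).tolist())
img=w['color'].copy()
for n,z in(('liner',.072),('liner_ear',.104)):
  for r in ctrl.cut_out(n,w):
    print(n,r['conf'],np.round(r['centre']),ray(w,r['centre'],z),r['mask'].sum())
cv2.imwrite('pics/w1.png',img)
E
```

```text
[0.51955207 0.2331341  0.27017482] [-3.14139993e+00 -4.91816644e-04  2.74465783e+00] [ 0.36  0.3   1.37  0.    1.47 -0.82] [[0.001, -0.963, -0.269, 0.077], [1.0, 0.001, 0.0, 0.001], [-0.0, -0.269, 0.963, -0.179], [0.0, 0.0, 0.0, 1.0]]
liner 0.8 [218. 331.] [0.56847784 0.22141808 0.072     ] 6018
liner_ear 0.68 [219. 329.] [0.55891285 0.22249211 0.104     ] 6168
```

View pics/w1.png

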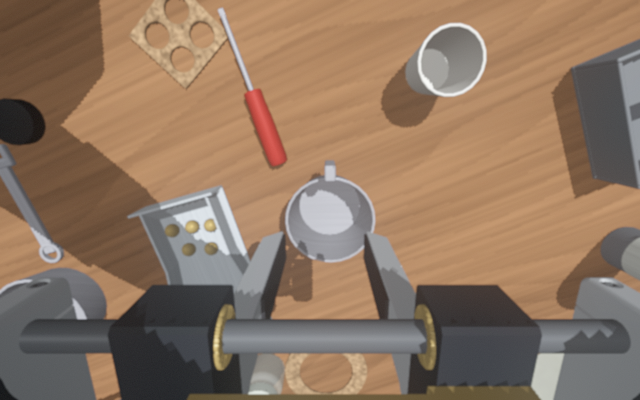

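Wrist view: ear top at about (row 164, col 330), liner rim centre at about (219, 331), and balls in the tray at about (row 236, col 192).

```bash
python3 - <<'E'
from h import *
w=wrist()
e=ray(w,(164,330.3),.104); c=ray(w,(218.5,330.5),.072); d=(e-c)[:2]; print(e,c,np.linalg.norm(d),np.arctan2(d[1],d[0]))
l=ray(w,(218,286),.072);r=ray(w,(218,375),.072);print(np.linalg.norm(l-r))
E
```

```text
[0.50086633 0.24903986 0.104     ] [0.56884058 0.22199522 0.072     ] 0.07315676133944626 2.7629273817269473
0.11061472386851386
```

Emit:
move_arm(increments=[[0.5,0.1,0.05,0.4,0,0,-0.005],[0.5,0.1,0.05,0.55,0,0,-0.005],[0.5,0.1,0.04,0.55,0,0,0],[0.5,0,0,0.55,0,0,0],[0.5,0,0,0.55,0,0,0],[0.5,0,0,0.5,0,0,0],[0.5,0,0,0.46,0,0,0],[0.5,0,0,0.3,0,0,0],[0.5,0,0,0,0,0,0],[0,0,0,0,0,0,0],[0,0,0,0,0,0,0],[0,0,0,0,0,0,0],[0,0,0,0,0,0,0],[0,0,0,0,0,0,0]], force=50)

```text
time_s: 4.25
ee_pos: [0.5089, 0.2451, 0.0778]
eef_rot: [3.141, 0.0, 2.755]
force: [-1.0, -0.4, 4.1]
grip_width: 0.0116
grip_force: 50.0
```

Emit:
move_arm(increments=[[0,0,0,-0.2,0,0,0],[0,0,0,-0.4,0,0,0],[0,0,0,-0.5,0,0,0],[0,0,0,-0.5,0,0,0],[0,0,0,-0.4,0,0,0],[0,-0.1,-0.25,-0.2,0,0,0],[0,-0.2,-0.5,0,0,0,0],[0,-0.25,-0.6,0,0,0,0],[0,-0.25,-0.6,0,0,0,0],[0,-0.25,-0.6,0,0,0,0],[0,-0.25,-0.6,0,0,0,0],[0,-0.2,-0.5,0,0,0,0],[0,-0.1,-0.25,0,0,0,0],[0,0,0,0,0,0,0],[0,0,0,0,0,0,0]])

```text
time_s: 5.75
ee_pos: [0.5092, 0.0347, 0.1874]
eef_rot: [3.141, -0.0, 2.755]
force: [0.1, -0.2, -1.3]
grip_width: 0.0116
grip_force: 50.0
```

```bash
cat >> h.py <<'E'
def ell(m):
    c,s,an=cv2.fitEllipse(cv2.convexHull(max(cv2.findContours(m.astype('uint8'),0,2)[0],key=len))); return c,s,an
E
python3 - <<'E'
from h import *
o=ctrl.get_obs(); print(o['ee_pos'],o['eef_rot'])
w=wrist();t=ctrl.camera('top');s=ctrl.camera('side')
for nm,p in(('w',w),('t',t),('s',s)):
  cv2.imwrite(f'pics/{nm}2.png',p['color'])
  for n,z in(('pot',.056),('liner',.17)):
    for r in ctrl.cut_out(n,p)[:2]:
      e=ell(r['mask']); print(nm,n,round(r['conf'],2),np.round(r['centre']),ray(p,r['centre'],z).round(4),'ell',np.round(e[0]),np.round(e[1]),ray(p,e[0][::-1],z).round(4))
W=np.hstack([w['color'],])
cv2.imwrite('pics/c2.png',np.vstack([cv2.resize(t['color'][150:260,220:420],(800,300)),cv2.resize(s['color'][130:310,200:440],(800,300))]))
E
```

```text
[0.50917259 0.03468612 0.18737875] [ 3.14149445e+00 -3.06912179e-04  2.75455624e+00]
w pot 0.78 [292. 138.] [ 0.537  -0.1959  0.056 ] ell [135. 295.] [ 92. 129.] [ 0.5387 -0.2013  0.056 ]
w pot 0.73 [270.  11.] [ 0.4625 -0.3075  0.056 ] ell [ -4. 267.] [59. 70.] [ 0.4535 -0.3204  0.056 ]
w liner 0.93 [291. 326.] [0.5489 0.0206 0.17  ] ell [278. 267.] [23. 47.] [ 0.5197 -0.003   0.17  ]
w liner 0.51 [193. 345.] [0.4888 0.0575 0.17  ] ell [343. 195.] [18. 19.] [0.4892 0.0565 0.17  ]
t pot 0.85 [197. 360.] [ 0.5617 -0.2262  0.056 ] ell [358. 198.] [38. 39.] [ 0.5556 -0.2204  0.056 ]
t pot 0.55 [188. 287.] [0.598  0.0271 0.056 ] ell [289. 192.] [35. 36.] [0.5847 0.0205 0.056 ]
t liner 0.91 [189. 291.] [0.5859 0.0029 0.17  ] ell [289. 192.] [34. 36.] [0.5749 0.0111 0.17  ]
s pot 0.56 [240. 348.] [ 0.5398 -0.2324  0.056 ] ell [350. 239.] [49. 49.] [ 0.546  -0.2329  0.056 ]
s pot 0.35 [315. 376.] [ 0.4425 -0.4396  0.056 ] ell [368. 311.] [49. 78.] [ 0.4352 -0.4179  0.056 ]
s liner 0.78 [164. 302.] [ 0.5588 -0.017   0.17  ] ell [299. 161.] [44. 45.] [ 0.5572 -0.0019  0.17  ]
```

View pics/w2.png

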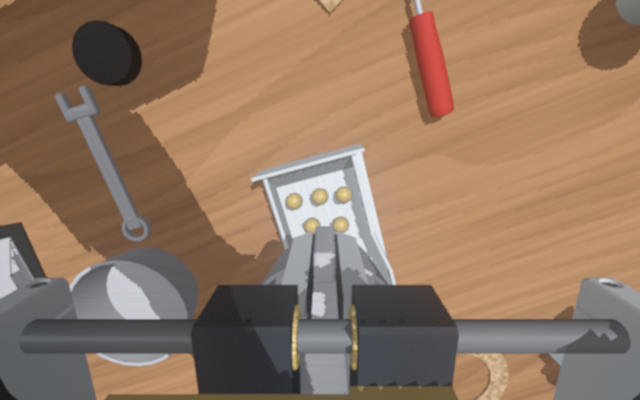

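Wrist view: all five balls are at the tray's near end (balls near row 197-226, cols 293-345). The near wall's corners are at (180, 256) and (150, 362), and the pot is at about (305, 135). I'll fit model silhouettes for precise positions.

```bash
cat >> h.py <<'E'
from scipy.optimize import minimize
def ring(r,z,c=(0,0),n=40): a=np.linspace(0,2*np.pi,n); return np.c_[c[0]+r*np.cos(a),c[1]+r*np.sin(a),0*a+z]
def box(x0,x1,y0,y1,z0,z1): return np.array([[x,y,z] for x in(x0,x1) for y in(y0,y1) for z in(z0,z1)])
PARTS=dict(pot=[np.r_[ring(.058,0),ring(.068,.056)]],
 liner=[np.r_[ring(.046,0),ring(.056,.072)],box(-.075,-.057,-.006,.006,.06,.104)],
 scoop=[np.r_[box(-.046,-.046,-.042,.042,0,.002),box(.042,.042,-.042,.042,0,.034)],np.r_[box(.034,.056,-.008,.008,.022,.022),box(.064,.086,-.008,.008,.100,.108)]],
 tray=[np.r_[box(-.093,-.093,-.048,.048,0,.046),box(0,0,-.048,.048,0,.038),box(.05,.05,-.058,.058,0,.038),box(.137,.137,-.058,.058,0,.032)]],
 mat=[box(-.075,.075,-.06,.06,0,.003)])
def sil(pic,parts,x,y,th,z):
    S=4; m=np.zeros((400*S//2,640*S//2),'uint8'); M=np.linalg.inv(pic['pose']); Rz=R.from_euler('z',th).as_matrix()
    for P in parts:
        q=(M[:3,:3]@((P@Rz.T+[x,y,z]).T)).T+M[:3,3]; u=(pic['K']@q.T).T; u=u[:,:2]/u[:,2:]
        cv2.fillConvexPoly(m,cv2.convexHull(np.round(u*2).astype('int32')),1)
    return m
def fit(name,obs,x0,z=0.,yaw=True):
    "obs: list of (pic,mask); maximise the mean IoU"
    ms=[cv2.resize(m.astype('uint8'),None,fx=2,fy=2,interpolation=0) for _,m in obs]
    def f(v):
        th=v[2]*10 if yaw else 0; t=0
        for (p,_),m in zip(obs,ms):
            s=sil(p,PARTS[name],v[0],v[1],th,z); t-=(s&m).sum()/max(1,(s|m).sum())
        return t/len(obs)
    v=np.array([x0[0],x0[1],x0[2]/10])
    for _ in range(3):
        r=minimize(f,v,method='Nelder-Mead',options=dict(initial_simplex=np.vstack([v,v+[.015,0,0],v+[0,.015,0],v+[0,0,.015]]),xatol=1e-4,fatol=1e-5)); v=r.x
    return np.r_[v[:2],v[2]*10].round(4),round(-r.fun,3)
def mask(name,pic,near=None):
    rs=ctrl.cut_out(name,pic)
    if near is not None: rs=[r for r in rs if np.hypot(*(np.array(r['centre'])-near))<30]
    return rs[0]['mask'] if rs else None
E
python3 - <<'E'
from h import *
t=ctrl.camera('top');s=ctrl.camera('side')
mt,ms=mask('pot',t,(197,360)),mask('pot',s,(238,350))
for o in([(t,mt)],[(s,ms)],[(t,mt),(s,ms)]): print('pot',fit('pot',o,(.556,-.222,0),yaw=False))
mt,ms=mask('liner',t,(189,291)),mask('liner',s,(164,302))
for o in([(t,mt)],[(s,ms)],[(t,mt),(s,ms)]): print('liner',fit('liner',o,(.57,.01,-.39),z=.110))
mt,ms=mask('scoop',t,(220,406)),mask('scoop',s,(318,379))
if mt is not None: print('scoop',fit('scoop',[(t,mt)],(.477,-.39,0),z=.003))
if ms is not None: print('scoop',fit('scoop',[(s,ms)],(.477,-.39,0),z=.003))
w=wrist(); a,b=ray(w,(180,256),.046),ray(w,(150,362),.046); d=(a-b)[:2]; print('tray near corners',a,b,np.linalg.norm(d),np.arctan2(-d[0],d[1])+np.pi)
for px in((201,293),(196,319),(194,344),(225,312),(225,340)): print(ray(w,px,.013).round(3))
print(ctrl.get_obs()['time_s'])
E
```

```text
pot (array([ 0.5565, -0.2232,  0.1218]), np.float64(0.969))
pot (array([ 0.5562, -0.2234,  0.0463]), np.float64(0.967))
pot (array([ 5.563e-01, -2.236e-01, -2.000e-04]), np.float64(0.967))
liner (array([ 0.5724,  0.0085, -0.144 ]), np.float64(0.638))
liner (array([0.5717, 0.0097, 0.5914]), np.float64(0.891))
liner (array([0.5724, 0.0089, 0.4729]), np.float64(0.767))
scoop (array([ 0.4683, -0.3913, -0.0884]), np.float64(0.914))
scoop (array([ 0.4677, -0.3919, -0.1224]), np.float64(0.933))
tray near corners [ 0.47370794 -0.02593262  0.046     ] [0.48592473 0.08492021 0.046     ] 0.11152399118294389 6.173420991303759
[ 0.516 -0.006  0.013]
[0.521 0.023 0.013]
[0.53  0.051 0.013]
[0.551 0.003 0.013]
[0.563 0.033 0.013]
6.65
```

View pics/c2.png

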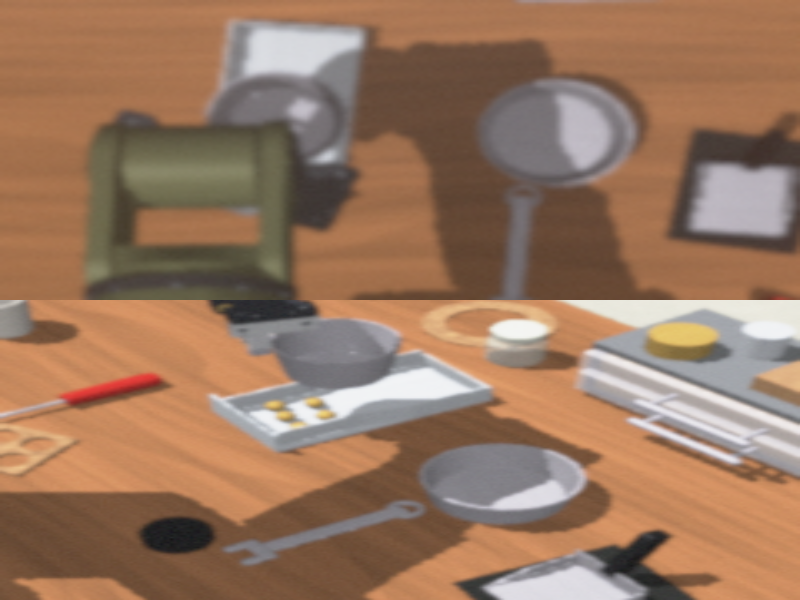

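Emit:
move_arm(increments=[[0,-0.08,-0.22,0,0,0,0],[0,-0.14,-0.44,0,0,0,0],[0,-0.18,-0.55,0,0,0,0],[0,-0.18,-0.55,0,0,0,0],[0,-0.18,-0.55,0,0,0,0],[0,-0.18,-0.55,0,0,0,0],[0,-0.18,-0.55,0,0,0,0],[0,-0.16,-0.5,0,0,0,0],[0,-0.12,-0.36,0,0,0,0],[0,-0.06,-0.16,0,0,0,0],[0,0,0,0,0,0,0],[0,0,0,0,0,0,0],[0,0,0,0.3,0,0,0],[0,0,0,0.3,0,0,0],[0,0,0,0.3,0,0,0]])

```text
time_s: 8.15
ee_pos: [0.4935, -0.1974, 0.142]
eef_rot: [3.142, 0.0, 2.756]
force: [0.8, 0.2, -1.6]
grip_width: 0.0116
grip_force: 50.0
```

```bash
python3 - <<'E'
from h import *
o=ctrl.get_obs(); print(o['ee_pos'],o['force'])
t=ctrl.camera('top');s=ctrl.camera('side'); cv2.imwrite('pics/s3.png',cv2.resize(s['color'][170:310,280:420],(560,560)))
for p in(t,s):
  m=mask('liner',p)
  print('liner',fit('liner',[(p,m)],(.556,-.222,-.39),z=.109-.045+.0))
E
```

```text
[ 0.49350271 -0.19736968  0.14204902] [ 0.75811207  0.21596221 -1.64154737]
liner (array([ 0.5609, -0.2213, -0.2695]), np.float64(0.516))
liner (array([ 0.5526, -0.2252,  0.6692]), np.float64(0.722))
```

View pics/s3.png

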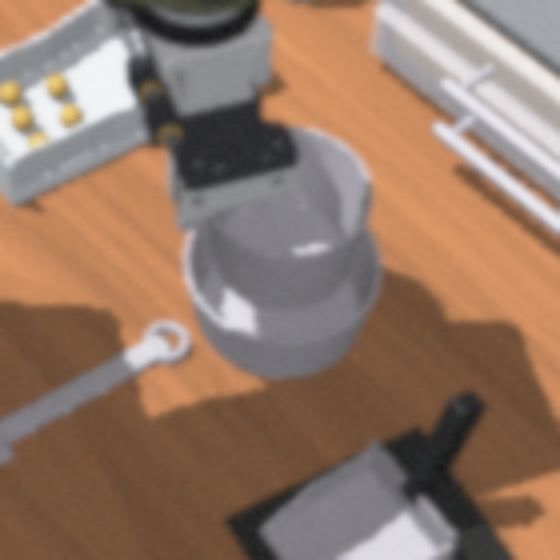

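The small pot hangs above the wide pot and looks centred. I'll lower it and let go.

Emit:
move_arm(increments=[[0,0,0,0.3,0,0,0],[0,0,0,0.3,0,0,0],[0,0,0,0.2,0,0,0],[0,0,0,0.2,0,0,0],[0,0,0,0.1,0,0,0],[0,0,0,0.06,0,0,0],[0,0,0,0,0,0,0],[0,0,0,0,0,0,0]])

```text
time_s: 9.15
ee_pos: [0.4935, -0.1985, 0.0849]
eef_rot: [-3.142, 0.001, 2.755]
force: [0.3, -0.1, -1.3]
grip_width: 0.0118
grip_force: 50.0
```

Emit:
move_arm(increments=[[0,0,0,0.05,0,0,0],[0,0,0,0,0,0,0],[0.3,0,0,0,0,0,0],[0.3,0,0,0,0,0,0],[0.3,0,0,0,0,0,0],[0.3,0,0,-0.4,0,0,0],[0.3,0,0,-0.6,0,0,0],[0.3,0,0,-0.6,0,0,0],[0.4,0,0,-0.6,0,0,0],[0.5,0,0,-0.4,0,0,0],[0.5,0,0,0,0,0,0]])

```text
time_s: 10.25
ee_pos: [0.4942, -0.1988, 0.2145]
eef_rot: [-3.141, 0.005, 2.755]
force: [-0.1, 0.9, -0.3]
grip_width: 0.0458
grip_force: 0.0
```

```bash
python3 - <<'E'
from h import *
o=ctrl.get_obs(); print(o['ee_pos'],o['force'],o['qpos'])
t=ctrl.camera('top');s=ctrl.camera('side'); cv2.imwrite('pics/s4.png',cv2.resize(s['color'][200:300,300:400],(400,400)))
PARTS['nest']=PARTS['liner']+[p+[0,0,-.005] for p in PARTS['pot']]
for k in('scoop',):
  for p in(t,s):
    m=mask('scoop',p,(220,406) if p is t else (318,379))
    if m is not None: print(k,fit(k,[(p,m)],(.47,-.39,-.1),z=.003))
for p in(t,s):
    m=mask('liner',p)
    if m is not None:print('liner',fit('nest',[(p,m)],(.556,-.222,-.39),z=.005), fit('liner',[(p,m)],(.556,-.222,-.39),z=.005))
E
```

```text
[ 0.49421928 -0.198783    0.21449923] [-0.06622863  0.90101169 -0.28026234] [-4.51179280e-01  2.51412023e-01  1.56134529e+00  5.76501007e-06
  1.32423182e+00 -1.63523462e+00]
scoop (array([ 0.468 , -0.392 , -0.1327]), np.float64(0.951))
liner (array([ 0.5744, -0.226 , -0.3677]), np.float64(0.27)) (array([ 0.57  , -0.2247, -0.481 ]), np.float64(0.375))
liner (array([ 0.5638, -0.2049, -0.0174]), np.float64(0.739)) (array([ 0.5576, -0.2228, -0.3513]), np.float64(0.886))
```

View pics/s4.png

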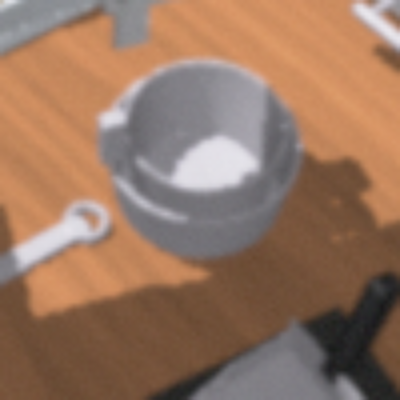

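The small pot stands level and centred in the wide pot. Next I go above the scoop handle.

Emit:
move_arm(increments=[[0.5,-0.2,-0.3,0,0,0,0],[0.5,-0.35,-0.53,0,0,0,0],[0.5,-0.35,-0.53,0,0,0,0],[0.5,-0.35,-0.53,0,0,0,0],[0.5,-0.35,-0.53,0,0,0,0],[0.5,-0.35,-0.53,0,0,0,0],[0.5,-0.3,-0.48,0,0,0,0],[0.5,0,0,0,0,0,-0.13],[0.5,0,0,0,0,0,-0.135],[0.5,0,0,0,0,0,0],[0.5,0,0,0,0,0,0]])

```text
time_s: 11.65
ee_pos: [0.5326, -0.4002, 0.2114]
eef_rot: [3.141, -0.0, 3.016]
force: [0.1, -0.6, -0.4]
grip_width: 0.047
grip_force: 0.0
```

```bash
python3 - <<'E'
from h import *
o=ctrl.get_obs(); print(o['ee_pos'],o['eef_rot'],o['qpos'])
w=wrist()
cv2.imwrite('pics/w5.png',w['color'])
for n in('scoop','mat','scoop_grip'):
  for r in ctrl.cut_out(n,w):
    print(n,r['conf'],r['centre'],r['mask'].sum())
    if n=='scoop': print(fit('scoop',[(w,r['mask'])],(.468,-.392,-.12),z=.003)); np.save('m.npy',r['mask'])
E
```

```text
[ 0.53261181 -0.40023038  0.21142835] [ 3.14132140e+00 -4.81476354e-04  3.01551312e+00] [-6.99377830e-01  5.63944087e-01  1.13476488e+00 -3.35448478e-05
  1.44343531e+00 -2.14409029e+00]
scoop 0.77 [130.4, 327.6] 7089
(array([ 0.4695, -0.3913, -0.1319]), np.float64(0.956))
scoop 0.41 [0.0, 286.5] 46
(array([ 0.468, -0.392, -0.12 ]), np.float64(-0.0))
mat 0.76 [74.8, 140.0] 14813
mat 0.66 [131.0, 289.5] 6536
scoop_grip 0.9 [127.2, 322.7] 6722
scoop_grip 0.38 [1.5, 285.2] 61
```

Emit:
move_arm(increments=[[0.5,-0.05,0,0.3,0,0,0.006],[0.5,0,0,0.5,0,0,0],[0.5,0,0,0.55,0,0,0],[0.5,0,0,0.55,0,0,0],[0.5,0,0,0.5,0,0,0],[0.5,0,0,0.4,0,0,0],[0.5,0,0,0.19,0,0,0],[0.5,0,0,0,0,0,0],[0,0,0,0,0,0,0],[0,0,0,0,0,0,0],[0,0,0,0,0,0,0],[0,0,0,0,0,0,0],[0,0,0,0,0,0,0]], force=60)

```text
time_s: 13.15
ee_pos: [0.5355, -0.4001, 0.0629]
eef_rot: [-3.141, 0.001, 3.014]
force: [-0.7, -0.0, 1.7]
grip_width: 0.0161
grip_force: 60.0
```

```bash
python3 - <<'E'
from h import *
o=ctrl.get_obs(); print(o['ee_pos'],o['eef_rot'],o['force'])
t=ctrl.camera('top');s=ctrl.camera('side')
# tray pose
for p in(t,s):
  m=mask('tray',p,(190,291) if p is t else (191,306))
  if m is not None: print('tray',fit('tray',[(p,m)],(.585,.015,-.11)))
  m=mask('mat',p,(220,406) if p is t else (318,379))
  if m is not None: print('mat',fit('mat',[(p,m)],(.47,-.39,-.1)))
E
```

```text
[ 0.53545509 -0.40007274  0.06294766] [-3.14118965e+00  5.63671493e-04  3.01378879e+00] [-0.70765083 -0.04374481  1.70540377]
tray (array([ 0.5681,  0.0169, -0.0952]), np.float64(0.899))
mat (array([ 0.4775, -0.3825, -0.025 ]), np.float64(0.042))
mat (array([ 0.4767, -0.3974, -0.2005]), np.float64(0.422))
```

Emit:
move_arm(increments=[[0,0,0,-0.1,0,0,0],[0,0,0,-0.3,0,0,0],[0,0,0,-0.5,0,0,0],[0,0,0,-0.5,0,0,0],[0,0,0,-0.5,0,0,0],[0,0,0,-0.5,0,0,0],[0,0,0,-0.4,0,0,0],[0,0,0,-0.2,0,0,0],[0,-0.05,0.25,0,0,0,0],[0,-0.1,0.5,0,0,0,0],[0,-0.15,0.65,0,0,0,-0.01],[0,-0.15,0.65,0,0,0,-0.01],[0,-0.15,0.65,0,0,0,-0.01],[0,-0.15,0.65,0,0,0,0],[0,-0.15,0.65,0,0,0,0],[0,-0.1,0.5,0,0,0,0],[0,-0.08,0.3,0,0,0,0],[0,0,0.15,0,0,0,0],[0,0,0,0,0,0,0],[0,0,0,0,0,0,0]])

```text
time_s: 15.45
ee_pos: [0.6159, -0.1607, 0.2122]
eef_rot: [-3.141, -0.0, 3.043]
force: [-0.1, 0.1, -0.9]
grip_width: 0.0155
grip_force: 60.0
```

```bash
cat >> h.py <<'E'
PARTS['tray']=[box(-.095,-.093,-.056,.056,0,.046),np.r_[box(-.093,-.093,-.048,.048,0,.038),box(0,0,-.048,.048,0,.038)],np.r_[box(0,0,-.048,.048,0,.038),box(.05,.05,-.058,.058,0,.038)],np.r_[box(.05,.05,-.058,.058,0,.038),box(.137,.137,-.058,.058,0,.032)]]
def relscoop(v,z):
    "scoop pose (x,y,yaw) -> position of scoop origin in tool axes"
    o=ctrl.get_obs(); return R.from_euler('xyz',o['eef_rot']).inv().apply(np.r_[v[:2],z]-o['ee_pos'])
E
python3 - <<'E'
from h import *
o=ctrl.get_obs(); print(o['ee_pos'],o['eef_rot'],o['force'],o['moment'])
w=wrist(); t=ctrl.camera('top');s=ctrl.camera('side')
np.savez('w6.npz',color=w['color'],K=w['K'],pose=w['pose'])
for nm,p in(('w',w),('t',t),('s',s)):
  cv2.imwrite(f'pics/{nm}6.png',p['color'])
  for r in ctrl.cut_out('tray',p)[:2]:
    print(nm,'tray',r['conf'],np.round(r['centre']),r['mask'].sum(),fit('tray',[(p,r['mask'])],(.57,.018,-.1)))
  z=.003+o['ee_pos'][2]-.0629
  for r in ctrl.cut_out('scoop',p)[:2]:
    print(nm,'scoop',r['conf'],np.round(r['centre']),r['mask'].sum(),fit('scoop',[(p,r['mask'])],(o['ee_pos'][0]-.066,o['ee_pos'][1]+.006,-.1),z=z))
E
```

```text
[ 0.6158899  -0.16069503  0.21224156] [-3.14145251e+00 -3.35701509e-04  3.04311347e+00] [-0.14355902  0.10866049 -0.91425286] [ 0.0039918  -0.09441281 -0.03322699]
w tray 0.73 [138. 476.] 23078 (array([ 0.5716,  0.0172, -0.1147]), np.float64(0.884))
w scoop 0.91 [140. 325.] 20351 (array([ 0.5498, -0.1539, -0.0953]), np.float64(0.952))
t tray 0.8 [191. 290.] 2129 (array([ 0.5704,  0.018 , -0.1236]), np.float64(0.881))
t scoop 0.56 [271. 416.] 625 (array([ 0.5499, -0.1547, -0.1   ]), np.float64(-0.0))
t scoop 0.46 [220. 407.] 1407 (array([ 0.5499, -0.1547, -0.1   ]), np.float64(-0.0))
s tray 0.64 [191. 301.] 2176 (array([ 0.5691,  0.018 , -0.0646]), np.float64(0.732))
s scoop 0.86 [195. 333.] 1267 (array([ 0.5485, -0.1536, -0.0944]), np.float64(0.868))
s scoop 0.67 [362. 324.] 1890 (array([ 0.5499, -0.1547, -0.1   ]), np.float64(-0.0))
```

```bash
cat > ov.py <<'E'
from h import *
def over(pic,x,y,th,color=(0,255,0)):
    img=cv2.resize(pic['color'],None,fx=2,fy=2); Rz=R.from_euler('z',th).as_matrix(); M=np.linalg.inv(pic['pose'])
    for L in ([[-.07,-.046,.003],[0,-.046,.003],[.05,-.056,.003],[.135,-.056,.003],[.135,.056,.003],[.05,.056,.003],[0,.046,.003],[-.07,.046,.003],[-.07,-.046,.003]],
              [[-.091,-.046,.039],[-.07,-.046,.003]],[[-.091,.046,.038],[-.07,.046,.003]],[[-.091,-.046,.038],[0,-.046,.038],[.05,-.056,.038],[.135,-.056,.032],[.135,.056,.032],[.05,.056,.038],[0,.046,.038],[-.091,.046,.038],[-.091,-.046,.038]]):
        q=(np.array(L)@Rz.T+[x,y,0])@M[:3,:3].T+M[:3,3]; u=q@pic['K'].T; u=u[:,:2]/u[:,2:]*2
        cv2.polylines(img,[np.round(u).astype('int32')],False,color,1)
    return img
E
python3 - <<'E'
from ov import *
d=np.load('w6.npz'); p=dict(d)
img=over(p,.571,.0175,-.115)
m=ctrl  # no-op
ys,xs=slice(0,560),slice(640,1280)
cv2.imwrite('pics/ov.png',img[ys,xs])
E
```

```text
(no output)
```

View pics/ov.png

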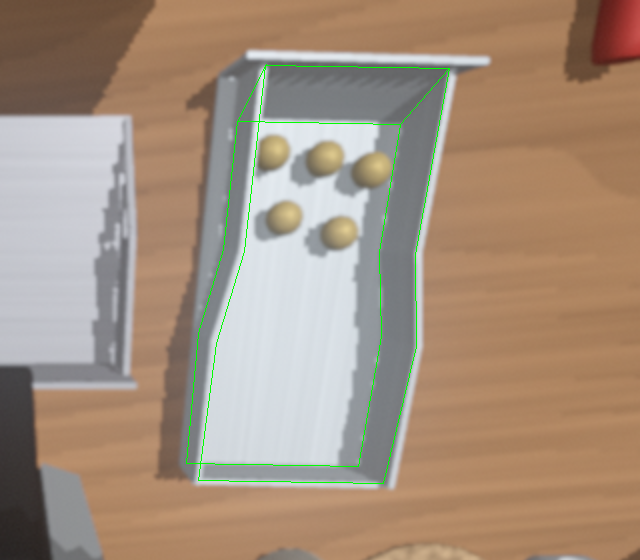

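The overlay of my tray fit (x 0.571, y 0.0175, yaw -0.115) sits well on the tray's edges, and all five balls are free of the slope. I'll bring the scoop over the tray and partway down.

Emit:
move_arm(increments=[[0,-0.1,0.2,0,0,0,0],[0,-0.18,0.45,0,0,0,0],[0,-0.24,0.6,0,0,0,0],[0,-0.24,0.6,0,0,0,0],[0,-0.24,0.6,0,0,0,0],[0,-0.18,0.5,0,0,0,0.005],[0,-0.1,0.32,0,0,0,0.006],[0,-0.044,0.147,0,0,0,0.006],[0,0,0,0.2,0,0,0],[0,0,0,0.5,0,0,0],[0,0,0,0.6,0,0,0],[0,0,0,0.6,0,0,0],[0,0,0,0.4,0,0,0],[0,0,0,0.2,0,0,0],[0,0,0,0.1,0,0,0],[0,0,0,0,0,0,0],[0,0,0,0,0,0,0]])

```text
time_s: 17.6
ee_pos: [0.6994, 0.0033, 0.0836]
eef_rot: [3.142, 0.002, 3.027]
force: [0.4, 1.1, -1.0]
grip_width: 0.0158
grip_force: 60.0
```

```bash
cat > chk.py <<'E'
from ov import *
def intray(v,tr=(.571,.0175,-.115)):
    c,s=np.cos(tr[2]),np.sin(tr[2]); d=np.array(v[:2])-tr[:2]; return round(c*d[0]+s*d[1],4),round(-s*d[0]+c*d[1],4),round(v[2]-tr[2],4)
def chk(tag):
    o=ctrl.get_obs(); y=R.from_euler('xyz',o['eef_rot']).as_matrix()[:,0]; yaw=np.arctan2(-y[1],-y[0]); print(o['ee_pos'].round(4),o['eef_rot'].round(4),'F',o['force'].round(2),'M',o['moment'].round(3))
    v=np.r_[o['ee_pos'][:2]-.0664*np.array([np.cos(yaw),np.sin(yaw)]),yaw]; print('scoop by tool in tray',intray(v))
    w=wrist(); z=.003+o['ee_pos'][2]-.0629; np.savez(tag+'.npz',color=w['color'],K=w['K'],pose=w['pose'])
    r=ctrl.cut_out('scoop',w); 
    if r: f=fit('scoop',[(w,r[0]['mask'])],v,z=z); print('scoop by wrist',intray(f[0]),f[1])
    for r in ctrl.cut_out('ball0',w): q=ray(w,r['centre'],.013); print('ball',round(r['conf'],2),np.round(r['centre']),intray([*q[:2],0])[:2],r['mask'].sum())
    return w
E
python3 - <<'E'
from chk import *
w=chk('w7')
r=ctrl.cut_out('tray',w); print(fit('tray',[(w,r[0]['mask'])],(.571,.0175,-.115)) if r else None)
E
```

```text
[0.6994 0.0033 0.0836] [3.1415e+00 1.7000e-03 3.0266e+00] F [ 0.43  1.1  -0.96] M [-0.004 -0.076  0.044]
scoop by tool in tray (np.float64(0.0627), np.float64(0.0007), np.float64(0.0))
scoop by wrist (np.float64(0.0627), np.float64(0.0008), np.float64(0.005)) 0.953
ball 0.86 [  8. 298.] (np.float64(-0.017), np.float64(-0.0174)) 565
ball 0.83 [ 16. 344.] (np.float64(-0.0124), np.float64(0.0148)) 748
(array([ 0.571 ,  0.0182, -0.1207]), np.float64(0.466))
```

Emit:
move_arm(increments=[[0,0,-0.01,0.15,0,0,0],[0,0,0,0.15,0,0,0],[0,0,0,0.06,0,0,0],[0,0,0,0.03,0,0,0],[0,0,0,0.02,0,0,0],[0,0,0,0,0,0,0]])

```text
time_s: 18.4
ee_pos: [0.6988, 0.0031, 0.0629]
eef_rot: [-3.142, -0.0, 3.027]
force: [-4.7, 0.8, 8.0]
grip_width: 0.0154
grip_force: 60.0
```

Emit:
move_arm(increments=[[0,0.05,0,-0.008,0,0,0],[0,0.12,0,0,0,0,0],[0,0.15,0,0,0,0,0],[0,0.15,0,0,0,0,0],[0,0.15,0,0,0,0,0],[0,0.15,0,0,0,0,0]])

```text
time_s: 19.0
ee_pos: [0.6605, 0.0075, 0.063]
eef_rot: [3.142, 0.002, 3.027]
force: [4.1, -0.2, 5.5]
grip_width: 0.0156
grip_force: 60.0
```

```bash
python3 - <<'E'
from chk import *
w=chk('w8')
E
```

```text
[0.6605 0.0075 0.063 ] [3.1415e+00 1.6000e-03 3.0268e+00] F [ 4.09 -0.25  5.47] M [-0.122 -0.308  0.019]
scoop by tool in tray (np.float64(0.0236), np.float64(0.0003), np.float64(0.0002))
scoop by wrist (np.float64(0.0235), np.float64(0.0007), np.float64(0.0024)) 0.943
ball 0.93 [  9. 325.] (np.float64(-0.0499), np.float64(0.0011)) 707
ball 0.85 [  8. 280.] (np.float64(-0.0503), np.float64(-0.0276)) 610
ball 0.78 [ 46. 346.] (np.float64(-0.0282), np.float64(0.015)) 761
ball 0.66 [ 18. 371.] (np.float64(-0.0449), np.float64(0.0303)) 891
ball 0.66 [ 48. 297.] (np.float64(-0.0274), np.float64(-0.0172)) 809
ball 0.65 [142.   7.] (np.float64(0.0338), np.float64(-0.2239)) 919
```

Emit:
move_arm(increments=[[0,0.12,0,0,0,0,0],[0,0.15,0,0,0,0,0],[0,0.15,0,0,0,0,0],[0,0.15,0,0,0,0,0],[0,0.12,0,0,0,0,0],[0,0.1,0,0,0,0,0],[0,0.06,0,0,0,0,0],[0,0,0,0,0,0,0]])

```text
time_s: 19.95
ee_pos: [0.6182, 0.0124, 0.0629]
eef_rot: [3.142, 0.001, 3.027]
force: [-0.1, 1.0, 8.3]
grip_width: 0.0156
grip_force: 60.0
```

```bash
python3 - <<'E'
from chk import *
w=chk('w9')
E
```

```text
[0.6182 0.0124 0.0629] [3.1415e+00 1.0000e-03 3.0269e+00] F [-0.07  1.03  8.32] M [ 0.024  0.157 -0.018]
scoop by tool in tray (np.float64(-0.0189), np.float64(0.0004), np.float64(0.0003))
scoop by wrist (np.float64(-0.0175), np.float64(0.0006), np.float64(0.0086)) 0.879
ball 0.95 [ 68. 294.] (np.float64(-0.0579), np.float64(-0.0195)) 774
ball 0.92 [ 53. 268.] (np.float64(-0.0666), np.float64(-0.0361)) 756
ball 0.82 [ 52. 380.] (np.float64(-0.0675), np.float64(0.0371)) 813
ball 0.8 [ 58. 346.] (np.float64(-0.064), np.float64(0.0149)) 796
ball 0.79 [ 47. 322.] (np.float64(-0.0705), np.float64(-0.0007)) 815
```

Emit:
move_arm(increments=[[0,0.04,0,0,0,0,0],[0,0.04,0,0,0,0,0],[0,0.02,0,0,0,0,0],[0,0,0,0,0,0,0]])

```text
time_s: 20.5
ee_pos: [0.6138, 0.0129, 0.063]
eef_rot: [3.141, 0.002, 3.027]
force: [4.5, -0.8, 6.4]
grip_width: 0.0156
grip_force: 60.0
```

```bash
python3 - <<'E'
from chk import *
w=chk('w10')
# rows to tilt mouth up about the scoop's rear bottom edge: print lip/TCP geometry
E
```

```text
[0.6138 0.0129 0.063 ] [3.1415e+00 1.9000e-03 3.0268e+00] F [ 4.53 -0.85  6.45] M [-0.079 -0.474 -0.019]
scoop by tool in tray (np.float64(-0.0233), np.float64(0.0004), np.float64(0.0002))
scoop by wrist (np.float64(-0.0234), np.float64(0.0006), np.float64(0.003)) 0.842
ball 0.93 [ 65. 348.] (np.float64(-0.0642), np.float64(0.0166)) 786
ball 0.89 [ 55. 379.] (np.float64(-0.07), np.float64(0.0363)) 838
ball 0.69 [ 54. 322.] (np.float64(-0.0704), np.float64(-0.0011)) 767
ball 0.61 [ 57. 268.] (np.float64(-0.0688), np.float64(-0.0366)) 793
ball 0.57 [ 75. 296.] (np.float64(-0.0577), np.float64(-0.0186)) 753
```

Emit:
move_arm(increments=[[0,0.03,0,0,0,0,0],[0,0.03,0,0,0,0,0],[0,0,0,0,0,0,0]])

```text
time_s: 20.95
ee_pos: [0.6118, 0.013, 0.0635]
eef_rot: [3.141, 0.005, 3.027]
force: [9.3, -0.8, 6.4]
grip_width: 0.0154
grip_force: 60.0
```

```bash
python3 - <<'E'
from chk import *
w=chk('w11')
E
```

```text
[0.6118 0.013  0.0635] [3.1415 0.0047 3.0266] F [ 9.28 -0.83  6.41] M [-0.278 -1.716  0.016]
scoop by tool in tray (np.float64(-0.0253), np.float64(0.0002), np.float64(0.0))
scoop by wrist (np.float64(-0.0242), np.float64(0.0004), np.float64(0.0022)) 0.824
ball 0.85 [ 60. 379.] (np.float64(-0.0687), np.float64(0.0368)) 794
ball 0.8 [ 78. 296.] (np.float64(-0.0579), np.float64(-0.0185)) 774
ball 0.76 [ 58. 321.] (np.float64(-0.07), np.float64(-0.0016)) 826
ball 0.61 [ 60. 270.] (np.float64(-0.0688), np.float64(-0.0357)) 849
```

Emit:
move_arm(increments=[[0,0,0,0,0,0.03,0],[0,0.004,0,0,0,0.03,0],[0,0.008,0,0,0,0.03,0],[0,0.01,0,0,0,0.03,0],[0,0.012,0,0,0,0.03,0],[0,0,0,0,0,0,0]])

```text
time_s: 21.7
ee_pos: [0.6097, 0.0133, 0.0625]
eef_rot: [3.141, -0.149, 3.026]
force: [8.0, -1.0, 4.5]
grip_width: 0.0155
grip_force: 60.0
```

```bash
cat >> chk.py <<'E'
def inscoop(w,name='ball0',zb=.012):
    "balls in the scoop's own frame (x,y), taken to lie on the pan; scoop rigid to the tool"
    o=ctrl.get_obs(); Rt=R.from_euler('xyz',o['eef_rot']).as_matrix()
    S=Rt@np.diag([-1.,1,-1]); so=o['ee_pos']+Rt@[.0664,0,.0599]
    for r in ctrl.cut_out(name,w):
        d=w['pose'][:3,:3]@np.linalg.inv(w['K'])@[r['centre'][1],r['centre'][0],1]; c=w['pose'][:3,3]
        dl,cl=S.T@d,S.T@(c-so); p=cl+dl*(zb-cl[2])/dl[2]
        print('ball in scoop',round(r['conf'],2),np.round(r['centre']),(p[:2]*1e3).round(1),r['mask'].sum())
E
python3 - <<'E'
from chk import *
o=ctrl.get_obs(); print(o['ee_pos'],o['eef_rot'],o['force'])
w=wrist(); inscoop(w)
E
```

```text
[0.6096667  0.01327384 0.06249723] [ 3.14139737 -0.14872262  3.02637629] [ 7.97489467 -0.97242802  4.53993316]
ball in scoop 0.89 [111. 316.] [-11.4  -5.7] 700
ball in scoop 0.78 [138. 299.] [  6.9 -17.3] 676
ball in scoop 0.7 [ 95. 370.] [-21.7  30.7] 709
ball in scoop 0.66 [119. 341.] [-5.9 11.5] 667
ball in scoop 0.64 [109. 284.] [-12.5 -27.6] 678
```

Emit:
move_arm(increments=[[0,0,0,0,0,0.03,0],[0,0,0,-0.02,0,0.03,0],[0,-0.02,0,-0.05,0,0.03,0],[0,-0.02,0,-0.08,0,0.03,0],[0,-0.02,0,-0.1,0,0.03,0],[0,0,0,-0.1,0,0,0],[0,0,0,-0.2,0,0,0],[0,0,0,-0.2,0,0,0],[0,0,0,-0.1,0,0,0],[0,0,0,0,0,0,0]])

```text
time_s: 22.8
ee_pos: [0.6239, 0.0118, 0.1037]
eef_rot: [3.141, -0.298, 3.027]
force: [-0.1, 0.3, -2.1]
grip_width: 0.0156
grip_force: 60.0
```

```bash
python3 - <<'E'
from chk import *
o=ctrl.get_obs(); print(o['ee_pos'],o['eef_rot'],o['force'],o['qpos'].round(2))
w=wrist(); inscoop(w)
E
```

```text
[0.62388476 0.01178737 0.10368752] [ 3.14146291 -0.29806199  3.02684503] [-0.07655412  0.32411326 -2.11476719] [-0.05  0.74  1.13  0.02  1.57 -1.51]
ball in scoop 0.98 [169. 339.] [29.1 11. ] 625
ball in scoop 0.97 [150. 319.] [15.4 -3.4] 646
ball in scoop 0.84 [148. 284.] [ 14.3 -28.2] 609
ball in scoop 0.77 [157. 368.] [20.4 31.5] 570
ball in scoop 0.75 [171. 304.] [ 30.4 -14.3] 616
```

All five balls are in the back of the pan. I'll plan the carry and the pour about the lip.

```bash
cat > pp.py <<'E'
from h import *
LV=np.array([.1124,0,.0599])
def rot(th,yaw): return R.from_euler('z',yaw)*R.from_euler('x',np.pi)*R.from_euler('y',th)
def tcp(lip,th,yaw): return np.array(lip)-rot(th,yaw).apply(LV)
def rows(seq,claw=0,chunk=20):
    "seq: list of (pos,Rot)"
    out=[]
    for (p0,R0),(p1,R1) in zip(seq[:-1],seq[1:]):
        t=R0.inv().apply(p1-p0)/.05; w=(R0.inv()*R1).as_rotvec(); out.append([claw]+t.round(3).tolist()+w.round(3).tolist())
    print(len(out)); [print(r) for r in out]; return out
def start():
    o=ctrl.get_obs(); return np.array(o['ee_pos']),R.from_euler('xyz',o['eef_rot'])
sm=lambda s:s*s*(3-2*s)
E
python3 - <<'E'
from pp import *
p,Q=start(); yaw=3.0268; seq=[(p,Q)]
e=tcp([.5769,-.2253,.125],.12,yaw); print('end',e)
for i in range(1,6): seq.append((p+[0,0,.075*sm(i/5)],rot(.298,yaw)))
q=seq[-1][0]
for i in range(1,16):
    s=sm(i/15); u=sm(max(0,(i-6)/9)); seq.append((q+(e-q)*[s,s,u],rot(.298+(.12-.298)*u,yaw)))
rows(seq)
E
```

```text
end [ 0.69488082 -0.23890314  0.17101359]
20
[0, 0.046, -0.0, -0.149, -0.0, -0.002, -0.0]
[0, 0.109, 0.0, -0.356, 0.0, 0.0, 0.0]
[0, 0.13, 0.0, -0.424, 0.0, 0.0, 0.0]
[0, 0.109, 0.0, -0.356, 0.0, 0.0, 0.0]
[0, 0.046, 0.0, -0.149, 0.0, 0.0, 0.0]
[0, -0.024, -0.061, -0.007, 0.0, 0.0, 0.0]
[0, -0.068, -0.173, -0.021, 0.0, 0.0, 0.0]
[0, -0.106, -0.267, -0.032, 0.0, 0.0, 0.0]
[0, -0.136, -0.344, -0.042, 0.0, 0.0, 0.0]
[0, -0.16, -0.404, -0.049, 0.0, 0.0, 0.0]
[0, -0.177, -0.447, -0.054, 0.0, 0.0, 0.0]
[0, -0.188, -0.472, -0.053, 0.0, -0.006, -0.0]
[0, -0.194, -0.481, -0.046, -0.0, -0.016, -0.0]
[0, -0.193, -0.472, -0.037, 0.0, -0.024, -0.0]
[0, -0.184, -0.447, -0.026, 0.0, -0.028, -0.0]
[0, -0.168, -0.404, -0.016, -0.0, -0.03, -0.0]
[0, -0.144, -0.344, -0.008, 0.0, -0.028, -0.0]
[0, -0.112, -0.267, -0.001, 0.0, -0.024, -0.0]
[0, -0.073, -0.173, 0.002, 0.0, -0.016, 0.0]
[0, -0.026, -0.061, 0.001, -0.0, -0.006, -0.0]
```

Emit:
move_arm(increments=[[0,0.05,0,-0.15,0,0,0],[0,0.11,0,-0.36,0,0,0],[0,0.13,0,-0.42,0,0,0],[0,0.11,0,-0.36,0,0,0],[0,0.05,0,-0.15,0,0,0],[0,-0.02,-0.06,-0.01,0,0,0],[0,-0.07,-0.17,-0.02,0,0,0],[0,-0.11,-0.27,-0.03,0,0,0],[0,-0.14,-0.34,-0.04,0,0,0],[0,-0.16,-0.4,-0.05,0,0,0],[0,-0.18,-0.45,-0.05,0,0,0],[0,-0.19,-0.47,-0.05,0,-0.006,0],[0,-0.19,-0.48,-0.05,0,-0.016,0],[0,-0.19,-0.47,-0.04,0,-0.024,0],[0,-0.18,-0.45,-0.03,0,-0.028,0],[0,-0.17,-0.4,-0.02,0,-0.03,0],[0,-0.14,-0.34,-0.01,0,-0.028,0],[0,-0.11,-0.27,0,0,-0.024,0],[0,-0.07,-0.17,0,0,-0.016,0],[0,-0.03,-0.06,0,0,-0.006,0]])

```text
time_s: 24.9
ee_pos: [0.6947, -0.2387, 0.1718]
eef_rot: [3.142, -0.121, 3.026]
force: [-0.9, 0.3, -3.4]
grip_width: 0.0157
grip_force: 60.0
```

```bash
python3 - <<'E'
from pp import *
from chk import inscoop
o=ctrl.get_obs(); print(o['ee_pos'],o['eef_rot'],o['force'],o['qpos'].round(2))
Q=R.from_euler('xyz',o['eef_rot']); print('lip',o['ee_pos']+Q.apply(LV))
w=wrist(); inscoop(w)
s=ctrl.camera('side'); m=mask('liner',s)
if m is not None: print(fit('liner',[(s,m)],(.557,-.223,-.38),z=.005),m.sum())
for r in ctrl.cut_out('liner',w): print(r['conf'],r['centre'],fit('liner',[(w,r['mask'])],(.557,-.223,-.38),z=.005))
cv2.imwrite('pics/s12.png',s['color']); cv2.imwrite('pics/w12.png',w['color'])
E
```

```text
[ 0.69473589 -0.23873465  0.17179941] [ 3.14154397 -0.12123046  3.02636835] [-0.92471591  0.34975391 -3.35202908] [-0.37  0.86  0.76 -0.03  1.65 -1.83]
lip [ 0.57670513 -0.22507119  0.125932  ]
ball in scoop 0.9 [170. 340.] [29.6 11.6] 595
ball in scoop 0.89 [156. 370.] [19.5 32.3] 638
ball in scoop 0.87 [171. 302.] [ 29.9 -15.6] 553
ball in scoop 0.6 [150. 324.] [15.2 -0.2] 644
(array([ 0.5592, -0.2219, -0.3426]), np.float64(0.87)) 1394
0.87 [31.0, 324.0] (array([ 0.5164, -0.2194, -0.2022]), np.float64(0.722))
```

```bash
python3 - <<'E'
from pp import *
i=cv2.imread('pics/w12.png'); h=cv2.cvtColor(i,cv2.COLOR_BGR2HSV)
m=cv2.inRange(h,(15,70,50),(30,255,255)); m[:110]=0; m[215:]=0; m=cv2.morphologyEx(m,cv2.MORPH_OPEN,np.ones((5,5)))
n,l,st,c=cv2.connectedComponentsWithStats(m)
for k in range(1,n):
    if st[k,4]>60: print(st[k],c[k].round())
# pour rows
p,Q=start(); yaw=3.0268; seq=[(p,Q)]; L0=p+Q.apply(LV); L1=np.array([.5775,-.2245,.092])
N=22
for k in range(1,N+1):
    s=k/N; th=.121-.871*sm(s); lz=L0+(L1-L0)*min(1,k/8); seq.append((tcp(lz,th,yaw),rot(th,yaw)))
rows(seq)
E
```

```text
[ 269  137  111   47 2808] [322. 160.]
22
[0, -0.005, -0.004, 0.07, -0.0, -0.006, 0.001]
[0, 0.006, -0.002, 0.051, -0.0, -0.015, 0.0]
[0, 0.019, -0.002, 0.031, 0.0, -0.024, -0.0]
[0, 0.031, -0.002, 0.014, -0.0, -0.032, -0.0]
[0, 0.042, -0.002, -0.001, 0.0, -0.039, 0.0]
[0, 0.053, -0.002, -0.013, 0.0, -0.044, -0.0]
[0, 0.063, -0.002, -0.024, 0.0, -0.049, 0.0]
[0, 0.073, -0.002, -0.033, 0.0, -0.053, 0.0]
[0, 0.071, -0.0, -0.125, -0.0, -0.056, -0.0]
[0, 0.074, 0.0, -0.129, 0.0, -0.058, 0.0]
[0, 0.075, -0.0, -0.131, 0.0, -0.059, 0.0]
[0, 0.075, -0.0, -0.131, -0.0, -0.059, 0.0]
[0, 0.074, 0.0, -0.129, 0.0, -0.058, -0.0]
[0, 0.071, -0.0, -0.125, -0.0, -0.056, -0.0]
[0, 0.067, 0.0, -0.118, -0.0, -0.053, 0.0]
[0, 0.062, -0.0, -0.11, 0.0, -0.049, -0.0]
[0, 0.056, 0.0, -0.099, 0.0, -0.044, -0.0]
[0, 0.048, -0.0, -0.086, -0.0, -0.039, -0.0]
[0, 0.039, 0.0, -0.071, 0.0, -0.032, 0.0]
[0, 0.029, -0.0, -0.053, 0.0, -0.024, -0.0]
[0, 0.018, 0.0, -0.034, -0.0, -0.015, -0.0]
[0, 0.006, -0.0, -0.012, 0.0, -0.005, -0.0]
```

Five brass blobs in the pan (cols 269-380, rows 137-184). I'll pour now.

Emit:
move_arm(increments=[[0,0,0,0.07,0,-0.006,0],[0,0.01,0,0.05,0,-0.015,0],[0,0.02,0,0.03,0,-0.024,0],[0,0.03,0,0.014,0,-0.032,0],[0,0.04,0,0,0,-0.039,0],[0,0.053,0,-0.013,0,-0.044,0],[0,0.063,0,-0.024,0,-0.049,0],[0,0.073,0,-0.033,0,-0.053,0],[0,0.071,0,-0.125,0,-0.056,0],[0,0.074,0,-0.129,0,-0.058,0],[0,0.075,0,-0.131,0,-0.059,0],[0,0.075,0,-0.131,0,-0.059,0],[0,0.074,0,-0.129,0,-0.058,0],[0,0.071,0,-0.125,0,-0.056,0],[0,0.067,0,-0.118,0,-0.053,0],[0,0.062,0,-0.11,0,-0.049,0],[0,0.056,0,-0.1,0,-0.044,0],[0,0.048,0,-0.086,0,-0.039,0],[0,0.039,0,-0.07,0,-0.032,0],[0,0.035,0,-0.065,0,-0.03,0]])

```text
time_s: 27.15
ee_pos: [0.6193, -0.2292, 0.2124]
eef_rot: [-3.141, 0.735, 3.027]
force: [-0.4, -0.2, -1.8]
grip_width: 0.0156
grip_force: 60.0
```

```bash
python3 - <<'E'
from pp import *
from chk import inscoop
o=ctrl.get_obs(); print(o['ee_pos'],o['eef_rot'],o['force'],o['qpos'].round(2))
Q=R.from_euler('xyz',o['eef_rot']); print('lip',o['ee_pos']+Q.apply(LV))
w=wrist(); inscoop(w)
s=ctrl.camera('side')
for r in ctrl.cut_out('ball0',s): print('side',r['conf'],r['centre'],ray(s,r['centre'],.02),r['mask'].sum())
cv2.imwrite('pics/s13.png',s['color']); cv2.imwrite('pics/w13.png',w['color'])
for i in(w['color'],s['color']):
    m=cv2.inRange(cv2.cvtColor(i,cv2.COLOR_BGR2HSV),(15,70,50),(30,255,255)); m=cv2.morphologyEx(m,cv2.MORPH_OPEN,np.ones((3,3))); n,l,st,c=cv2.connectedComponentsWithStats(m)
    print([(st[k].tolist()) for k in range(1,n) if st[k,4]>25])
E
```

```text
[ 0.6193232  -0.22919559  0.2123504 ] [-3.14082472  0.73479501  3.02676498] [-0.41012995 -0.21548442 -1.77324483] [-0.52  0.22  1.77  0.56  0.52 -2.37]
lip [ 0.5763645  -0.22428725  0.09254962]
ball in scoop 0.67 [ 26. 320.] [-63.1  -2.5] 9272
ball in scoop 0.52 [  1. 309.] [-77.   -9.4] 93
[[301, 0, 18, 6, 82], [550, 130, 84, 61, 2070], [0, 179, 57, 75, 2337], [382, 236, 51, 43, 1844], [266, 245, 20, 34, 440], [283, 305, 10, 65, 409], [357, 305, 10, 65, 424], [116, 386, 349, 14, 2573]]
[[332, 131, 33, 13, 160], [394, 144, 21, 22, 398], [430, 163, 35, 25, 510], [199, 215, 7, 6, 33], [337, 237, 10, 9, 45]]
```

```bash
python3 - <<'E'
from pp import *
p,Q=start(); yaw=3.0268; seq=[(p,Q)]; th0=-.735
a=np.array([.62,-.23,.27]); b=np.array([.5355,-.4001,.21])
for k in range(1,11):
    s=sm(k/10); seq.append((p+(a-p)*min(1,k/6),rot(th0*(1-s),yaw)))
q=seq[-1][0]
for k in range(1,9): s=sm(k/8); seq.append((q+(b-q)*s,rot(0,yaw+(3.0138-yaw)*s)))
rows(seq)
E
```

```text
18
[0, -0.129, -0.002, -0.142, -0.0, 0.018, 0.0]
[0, -0.126, -0.002, -0.145, -0.0, 0.056, 0.0]
[0, -0.118, -0.002, -0.152, 0.0, 0.082, 0.0]
[0, -0.105, -0.002, -0.161, -0.0, 0.1, -0.0]
[0, -0.089, -0.002, -0.17, 0.0, 0.109, 0.0]
[0, -0.07, -0.002, -0.179, 0.0, 0.109, -0.0]
[0, 0.0, 0.0, 0.0, 0.0, 0.1, 0.0]
[0, 0.0, 0.0, 0.0, -0.0, 0.082, -0.0]
[0, 0.0, 0.0, 0.0, 0.0, 0.056, 0.0]
[0, 0.0, 0.0, 0.0, 0.0, 0.021, 0.0]
[0, 0.055, -0.154, 0.052, 0.0, -0.0, 0.001]
[0, 0.146, -0.405, 0.136, 0.0, -0.0, 0.001]
[0, 0.205, -0.573, 0.192, 0.0, -0.0, 0.002]
[0, 0.234, -0.657, 0.22, -0.0, -0.0, 0.002]
[0, 0.232, -0.658, 0.22, -0.0, -0.0, 0.002]
[0, 0.201, -0.574, 0.192, 0.0, -0.0, 0.002]
[0, 0.142, -0.406, 0.136, -0.0, -0.0, 0.001]
[0, 0.053, -0.154, 0.052, 0.0, -0.0, 0.001]
```

Emit:
move_arm(increments=[[0,-0.13,0,-0.14,0,0.018,0],[0,-0.13,0,-0.145,0,0.056,0],[0,-0.12,0,-0.15,0,0.082,0],[0,-0.105,0,-0.16,0,0.1,0],[0,-0.09,0,-0.17,0,0.109,0],[0,-0.07,0,-0.18,0,0.109,0],[0,0,0,0,0,0.1,0],[0,0,0,0,0,0.082,0],[0,0,0,0,0,0.056,0],[0,0,0,0,0,0.022,0],[0,0.05,-0.15,0.05,0,0,0.002],[0,0.15,-0.4,0.13,0,0,0.002],[0,0.2,-0.57,0.19,0,0,0.002],[0,0.235,-0.66,0.22,0,0,0.002],[0,0.235,-0.66,0.22,0,0,0.002],[0,0.2,-0.57,0.19,0,0,0.002],[0,0.14,-0.41,0.14,0,0,0],[0,0.05,-0.15,0.05,0,0,0],[0,0,0,0,0,0,0]])

```text
time_s: 29.25
ee_pos: [0.5356, -0.3997, 0.2103]
eef_rot: [-3.141, -0.001, 3.013]
force: [-0.6, -0.2, -1.7]
grip_width: 0.0158
grip_force: 60.0
```

```bash
python3 - <<'E'
from pp import *
from chk import inscoop
w=wrist(); t=ctrl.camera('top'); s=ctrl.camera('side')
o=ctrl.get_obs(); print(o['ee_pos'],o['eef_rot'],o['force'])
z=o['ee_pos'][2]-.0599
for nm,p in(('w',w),('t',t),('s',s)):
    i=p['color']; m=cv2.inRange(cv2.cvtColor(i,cv2.COLOR_BGR2HSV),(15,80,60),(30,255,255)); n,l,st,c=cv2.connectedComponentsWithStats(m)
    for r in ctrl.cut_out('ball0',p): print(nm,'ball',round(r['conf'],2),np.round(r['centre']),ray(p,r['centre'],.02).round(3),r['mask'].sum())
    for r in ctrl.cut_out('scoop',p)[:2]: print(nm,'scoop',round(r['conf'],2),np.round(r['centre']),fit('scoop',[(p,r['mask'])],(.4695,-.3913,-.13),z=z))
    if nm!='w':
        m=mask('liner',p)
        if m is not None: print('liner',fit('liner',[(p,m)],(.557,-.223,-.38),z=.005))
tt=cv2.resize(t['color'][170:250,320:430],(770,280)); ss=cv2.resize(s['color'][195:305,300:410],(320,320)); ww=cv2.resize(w['color'],(450,281))[:, :]
im=np.zeros((600,770,3),'uint8'); im[:280]=tt; im[280:600,:320]=ss; im[280:561,320:770]=ww; cv2.imwrite('pics/fin.png',im)
E
```

```text
[ 0.53702318 -0.39815954  0.21101671] [-3.14110054e+00  5.61734337e-05  3.01568759e+00] [ 0.48503987 -0.57609065 -0.48357064]
w ball 0.69 [160. 502.] [ 0.538 -0.193  0.02 ] 255
w ball 0.64 [165. 480.] [ 0.541 -0.218  0.02 ] 257
w ball 0.6 [150. 482.] [ 0.524 -0.215  0.02 ] 190
w ball 0.47 [189. 464.] [ 0.567 -0.237  0.02 ] 209
w ball 0.42 [162. 460.] [ 0.535 -0.241  0.02 ] 39
w scoop 0.85 [142. 327.] (array([ 0.4701, -0.3907, -0.1316]), np.float64(0.947))
w scoop 0.24 [154. 445.] (array([ 0.4695, -0.3913, -0.13  ]), np.float64(-0.0))
t scoop 0.6 [215. 404.] (array([ 0.4736, -0.381 ,  0.0452]), np.float64(0.075))
liner (array([ 0.5556, -0.2243, -0.4315]), np.float64(0.822))
s scoop 0.96 [360. 324.] (array([ 0.4695, -0.3913, -0.13  ]), np.float64(-0.0))
s scoop 0.72 [265. 375.] (array([ 0.4701, -0.3902, -0.1309]), np.float64(0.887))
liner (array([ 0.5582, -0.2207, -0.3051]), np.float64(0.797))
```

View pics/fin.png

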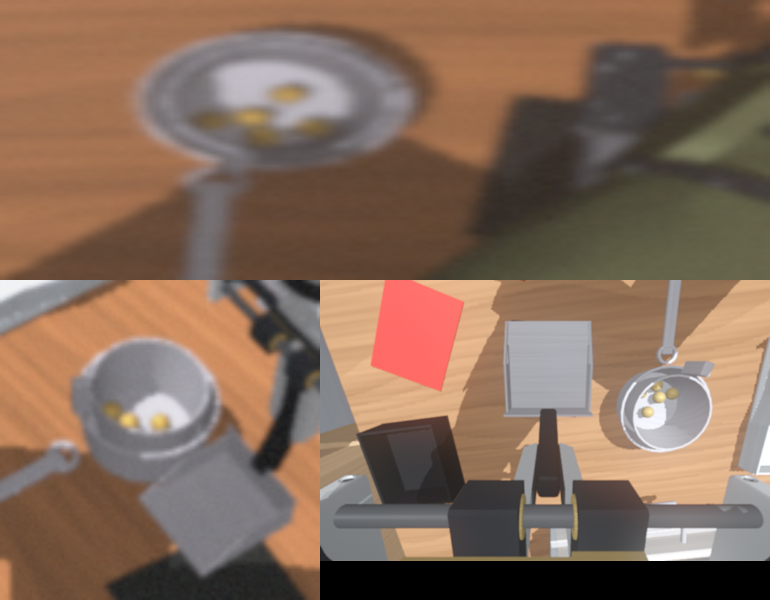

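The picture shows all five balls in the nested pot (five in the top view at about rows 92-135 of the panel) and the scoop empty above its mat. I'll set the scoop down.

Emit:
move_arm(increments=[[0,0,0,0.3,0,0,0],[0,0,0,0.5,0,0,0],[0,0,0,0.6,0,0,0],[0,0,0,0.6,0,0,0],[0,0,0,0.5,0,0,0],[0,0,0,0.2,0,0,0],[0,0,0,0.12,0,0,0],[0,0,0,0.08,0,0,0],[0,0,0,0.04,0,0,0],[0,0,0,0,0,0,0],[0,0,0,0,0,0,0]])

```text
time_s: 30.9
ee_pos: [0.5365, -0.3992, 0.0641]
eef_rot: [-3.141, -0.0, 3.015]
force: [0.1, -0.2, -0.9]
grip_width: 0.0154
grip_force: 60.0
```

Emit:
move_arm(increments=[[0,0,0,0.025,0,0,0],[0,0,0,0,0,0,0],[0.4,0,0,0,0,0,0],[0.4,0,0,0,0,0,0],[0.4,0,0,0,0,0,0],[0.4,0,0,0,0,0,0],[0.4,0,0,-0.3,0,0,0],[0.4,0,0,-0.6,0,0,0],[0.4,0,0,-0.7,0,0,0],[0.4,0,0,-0.7,0,0,0],[0.4,0,0,-0.5,0,0,0],[0.4,0,0,0,0,0,0],[0.4,0,0,0,0,0,0]])

```text
time_s: 32.2
ee_pos: [0.5364, -0.399, 0.2029]
eef_rot: [-3.141, -0.0, 3.015]
force: [-0.1, -1.0, -0.3]
grip_width: 0.038
grip_force: 0.0
```

```bash
python3 - <<'E'
from pp import *
w=wrist(); s=ctrl.camera('side'); print(ctrl.get_obs()['ee_pos'],ctrl.get_obs()['force'])
for nm,p in(('w',w),('s',s)):
    for r in ctrl.cut_out('scoop',p)[:2]: print(nm,'scoop',round(r['conf'],2),np.round(r['centre']),fit('scoop',[(p,r['mask'])],(.4695,-.3913,-.13),z=.003))
    print(nm,'balls',[np.round(r['centre']).tolist() for r in ctrl.cut_out('ball0',p)])
# mat extent: dark pixels around the scoop in wrist picture
g=w['color'].max(2); m=(g<50).astype('uint8'); n,l,st,c=cv2.connectedComponentsWithStats(m)
for k in range(1,n):
    if st[k,4]>1500: x,y,W,H,_=st[k]; print(st[k],[ray(w,q,.003)[:2].round(3).tolist() for q in((y,x),(y+H,x+W))])
E
```

```text
[ 0.53603904 -0.3987255   0.2011326 ] [ 0.03282407  0.18447768 -0.915312  ]
w scoop 0.68 [126. 327.] (array([ 0.4708, -0.3903, -0.1261]), np.float64(0.959))
w balls [[152.0, 484.0], [162.0, 504.0], [189.0, 469.0], [169.0, 483.0], [164.0, 465.0]]
s scoop 0.93 [361. 325.] (array([ 0.4695, -0.3913, -0.13  ]), np.float64(-0.0))
s scoop 0.6 [298. 372.] (array([ 0.4708, -0.3892, -0.1383]), np.float64(0.935))
s balls [[300.0, 370.0], [256.0, 353.0]]
[  73  251  127   68 3511] [[0.59, -0.731], [0.71, -0.593]]
```

The scoop is flat and within 2 mm of where it started, and all five balls show in the pot. I'll hand it in.

```bash
python3 -c "
from station import ctrl
print(ctrl.hand_in())"
```

```text
the job is handed in; nothing more can be done
None
```

I handed the job in at about 32 s, but `hand_in` returned no verdict: the last pictures show the small pot nested level in the wide pot with all five balls in it, and the scoop back flat within 2 mm of its start. I didn't re-measure the cup, jar, screwdriver and wrench at the end, but I noticed no contact with them.

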